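# Unhook the hand lifter past its sprung keeper and stow it in the tray

## Robot

A 7-joint arm with a two-finger parallel gripper is mounted at the origin on the work surface. World frame = base frame: x ahead of the robot, y to its left, z up, the work surface at z = 0. Lengths are in m, angles in rad, forces in N, time in s.
With the tool pointing down it reaches from about 0.35 to 0.9 m from the base axis. Payload 8.1 kg.
Tool frame: the origin (TCP) lies at the very end of the fingers, on their centre line; the grasp point (between the pads) lies arm.hold_point_z behind it (arm.hold_point_z is the distance from the TCP to the grasp point, in m); z points along the fingers, y is the line along which they close (so a half turn about z gives the same grasp; the last joint's range is limited). The gripper opens to 92 mm and grips with 3 to 60 N. Pads are 19 mm wide; open, the fingers measure 130 mm over their backs; the gripper's body (75 mm by 190 mm) begins 47 mm behind the grasp point.
Start: joints at [-1.421, 0.434, 0.025, 1.573, -0.012, 1.134, -0.075], TCP at [0.156, 0.605, 0.227] pointing down, gripper open.
Joint ranges: [-2.62, 2.62], [-0.44, 2.09], [-1.27, 1.32], [0.08, 2.57], [-1.32, 4.46], [0.12, 2], [-2.74, 2.74]. Speed limits (rad/s): [2.22, 2.22, 3.01, 3.01, 3.14, 3.14, 3.14].

## Interface

Orientations are given as a rotation vector (axis times angle).
In Python, from cell import arm, vision, job, cut_out gives the robot as it stands. The module is installed in compiled form; this text tells all that it offers.
- The arm moves only by the tool play_rows, never from a script. Its argument "increments" is text: rows parted by semicolons, each of 5 numbers parted by spaces: the shift along the tool's x, y, z in cm, then the turn about the tool's z in degrees, then the opening, from -1 (shut) to 1 (fully open), so that 0 is half open. A call has 1 to 5 rows; each row shifts and turns the commanded pose from where the row before left it, along the tool's axes as they then stand; what a row does not reach is not made up. A row lasts 1/12 s, in which the tool goes at most 41.7 mm and 7.16 degrees, less where a joint would pass 70% of its speed; a pose out of reach is approached as far as the arm can. A call is refused whole if a number of a shift passes 4.17 or a number of a turn 7.16, either way. A call with a gripper value outside its range is refused whole. The fingers move at their own pace and stop on an object; "grip_force" is the grip in N (left out, the last holds). Time passes only in rows, so rows that do not move let the fingers close. It gives the time, the measured TCP pose, the force, the opening and the grip force at its end, in the units of the state.
- arm.observe(): the state, without advancing time (a new reading comes with each control period).
- vision.get_image(name): name is "side" or "top"; returns a dict with "frame" (480x640x3 uint8, red, green, blue), "z_map" (480x640 float32, m along the optical axis (not along the pixel's ray), 0 where there is no reading), "mtx" (3x3 intrinsics, pixels), "cam_to_world" (4x4, takes a point from camera to world coordinates). Camera axes: x right, y up, looking along -z (the intrinsics and any distortion apply to the point x, -y, -z); pixel columns grow to the right and rows downward; lengths in m; the calibration is good to about 2 mm. A picture is of the moment at which its call begins.
- job.sign_off(): hands the job in; it is judged then, once.
Trained networks look in a picture, given as the dict that the camera call returned (one of the last four; its "shot" number tells which), for a name from the list of things; names that differ only in an ending like _2 or _b are one class to them, and where a whole thing is asked for, a point or a joint stands for the part that bears it (a point fixed in the world has none). Each returns a list of dicts, best first, with "confidence" (0 to 1); they miss things now and then, are a little off and sometimes report something else, mostly with a low value. They report only what shows in the picture. A call takes as long as a camera call. They do not tell look-alikes from the thing itself.
- cut_out(query, picture): "mask" (480x640 bool, what is visible of it) and "point" ([row, column] in pixels, amid what is visible of it).
The state is a dict: "clock": time; "joints": joint angles; "dq": joint speeds; "joint_efforts": joint torques, N m; "position": TCP position; "ee_rot": TCP orientation; "force": force on the tool from outside, world axes, zero at the start; "ft_torque": the same for the moment, N m; "width": opening from 0.0 (shut) to 1.0 (fully open); "gripper_force": force on a finger pad.
Only numpy, scipy, OpenCV 4.12 (cv2) and the standard library are available. Lean on these libraries where they do the work, as an engineer would, in place of code of your own. Each camera call takes 0.05 s, during which the arm holds its last target. There are 200 camera calls.

## Task

The hand lifter with the orange grip hangs by its steel bar in the yellow safety hook. Holding it by the grip, gently press its bar against the sprung red keeper until the bar is clear of the hook's beak, lift it out and draw it off the hook, then lower it, still held, until its foot stands upright and flat on the floor of the blue tray, and let go. Do not force the hook or touch it with the gripper, and leave the other things on the bench where they are.

Things in the scene. Friction and masses are not known exactly. Their poses are not given: they have to be found in the camera images.
- lifter_grip (a point): Centre of the lifter's orange grip, a flat-sided bar 16 mm thick (x) and 20 mm high (z), along y, 64 mm clear between the two steel straps that carry it. Axes: z up, y along the grip. It is 150 mm above the foot's underside; lifter 162 mm high, loose, 0.35 to 0.6 kg, weight mostly in the blue foot, 44 (x) x 80 (y) x 22 mm.
- lifter_bar (a point): Centre of the lifter's steel hang bar: round, 12 mm diameter, along y, 92 mm above the foot's underside and 58 mm below the grip's centre. The hook's arm runs through the window between bar and foot (64 mm wide, 64 mm high).
- lifter_foot (a point): Centre of the underside of the lifter's foot.
- lifter: The whole hand lifter; same origin and axes as point lifter_foot.
- stand: Fixed hook stand, origin on the bench below the hook's seat, z up, +x from the hook's tip to the keeper and column (45 mm square, x 82 to 128 mm; base plate x 60 to 190 mm, 120 mm wide). Nothing is over 131 mm high. The yellow hook with its keeper is clamped anywhere up to 16 mm either way along x from its middle setting; no pose shows this, so feel for the keeper and its stop.
- seat (a point): Stand axes. Middle of the hook's flat seat, 106 mm above the bench, on the 24 mm wide, 12 mm thick arm along x; the bar lies loose on it. The tip's inside is at x -23.5 mm, its outside at -37.5 mm (middle setting), top 25 mm above the seat. With the bar raised 25 to 50 mm the lifter can be drawn off along -x over the tip; raised over 52 mm before that, its foot hits the arm from below.
- keeper_mid (a point): Stand axes. Face of the closed red keeper at bar height, for the hook's middle setting (23.5 mm from the seat's middle; the real face is up to 16 mm either way along x). The block, 22 mm wide, slides along +x against a spring, 3 N to start and 8 N at its hard stop 10 mm on. It must stay pressed while the bar rises past it (its top is 16 mm above this point).
- beak_mid (a point): Stand axes. Underside of the end of the hook's beak (10 mm thick, over the seat from the tip to here), for the middle setting; it shifts along x with the keeper. It stops the bar, 3 mm below, from rising. Beak to keeper is 6 mm closed, 16 mm at the keeper's stop, so the 12 mm bar gets out only in the last 4 mm of the keeper's travel. 12 N is ample; over 18 N strains the hook.
- tray_in (a point): Centre of the inner floor of the blue plastic tray (fixed to the bench), 5 mm above the bench; inside 140 (x) x 120 (y) mm, walls 5 mm thick, rim 40 mm above the bench. Its axes are the tray's sides.
- tray: The blue tray; origin at the centre of its underside.
- stock: Cardboard stock carton full of steel rollers, fixed, 150 x 130 x 45 mm; bystander, origin at the centre of its underside. It and the tray may change places.
- carton: Small loose closed cardboard box 70 x 90 x 60 mm; bystander, origin at the centre of its underside.
- can: Loose can with yellow label, 56 mm diameter, 110 mm high; bystander, origin at the centre of its underside.
- bush: Loose brass bush, 50 mm diameter, 24 mm high; bystander, origin at the centre of its underside.
Not all that is in view belongs to the job. What is shaped like the lifter but pink or purple is not meant.

How it is judged:
On the way, in this order (a step that is already met when the one before it is completed fails the run):
1. the held lifter's bar has been moved, still low in the hook, towards the keeper side (bar centre more than 5 mm from the stand's origin along its +x and under 120 mm high) (x of lifter_bar in the frame of stand above 0.005 m and z of lifter_bar in the frame of stand below 0.12 m), for 0.1 s.
2. the lifter has been lifted out and drawn off the hook: bar more than 65 mm from the stand's origin along its -x, not touching the stand (x of lifter_bar in the frame of stand below -0.065 m and contact force between lifter and stand below 0.5 N), for 0.1 s.
3. the lifter has been set down, not dropped: foot on the tray's floor (within 6 mm) and in the tray (within 60 mm of its centre) while the fingers still hold it (horizontal distance between lifter_foot and tray_in below 0.06 m and z of lifter_foot in the frame of tray_in below 0.006 m and contact force between lifter and the fingers above 2 N), for 0.05 s.
At the end, for the whole second after the job is handed in: The lifter stands released and at rest in the blue tray: foot centre within 60 mm of the tray's centre and within 5 mm of its floor, upright within 0.1 rad (horizontal distance between lifter_foot and tray_in below 0.06 m and z of lifter_foot in the frame of tray_in below 0.005 m and angle between lifter's own z axis and vertical below 0.1 rad and linear speed of lifter below 0.02 m/s and contact force between lifter and the fingers below 0.2 N); the robot touches nothing.
It fails at once if the lifter presses or pulls on the hook or keeper with more than 18 N once its bar has left its resting place (over 5 mm towards the keeper, or up off the seat) (contact force between lifter and stand above 18 N and (x of lifter_bar in the frame of stand above 0.005 m or z of lifter_bar in the frame of stand above 0.1145 m)).
It fails at once if the lifter is knocked or pressed on the stand with more than 50 N at any time (while it is being grasped, for instance) (contact force between lifter and stand above 50 N).
It fails at once if the gripper or arm presses on the stand, hook or keeper with more than 2 N (contact force between any of the fingers, the arm and stand above 2 N).
It fails at once if the carton, can or bush is moved by more than 20 mm (distance of any of carton, can, bush from where it was at the start of the episode above 0.02 m).
It fails at once if the lifter or the robot presses on the stock carton with more than 3 N (contact force between any of lifter, the fingers, the arm and stock above 3 N).
It also fails if it takes over 69 s, if anything falls off the work surface, if the arm or the gripper's body presses on something with over 40 N, if the wrist force passes 120 N, or if a joint passes its speed limit or range.

## Working session

There is one attempt and no reset: what is moved stays moved. The work goes in short steps, Python scripts to look and compute and a tool call to move; the robot and the scene stay as the last step left them, time stands still between calls to the robot, and variables do not carry over. Pictures are saved under pics/ and viewed, at most 10 in all, crops included, and the job is handed in when it is done.

Besides the shell and the picture viewer there is one more tool, called after "Emit:" as name(argument=value, ...) on one line, values as JSON. play_rows: Moves the arm, as the interface text tells. Its arguments: {"type":"object","properties":{"increments":{"type":"string"},"grip_force":{"type":"number"}},"required":["increments"]}

```bash
mkdir -p pics; cat > h.py <<'E'
import numpy as np, cv2
from cell import arm, vision, job, cut_out
def world(p, m=None):
    z=p["z_map"]; K=p["mtx"]; T=p["cam_to_world"]
    r,c=np.nonzero((z>0)&(m if m is not None else True))
    d=z[r,c]; P=np.stack([(c-K[0,2])/K[0,0]*d, -(r-K[1,2])/K[1,1]*d, -d, np.ones_like(d)])
    return (T@P)[:3].T, r, c
def save(p,n): cv2.imwrite(f"pics/{n}.png", p["frame"][:,:,::-1])
E
python3 - <<'E'
from h import *
np.set_printoptions(precision=3,suppress=True)
s=arm.observe(); print(s, arm.hold_point_z)
for n in ["side","top"]:
    p=vision.get_image(n); save(p,n+"0")
    print(n,p["mtx"].tolist(),p["cam_to_world"], [k for k in p])
    for q in ["lifter","lifter_grip","lifter_bar","stand","tray","stock","carton","can","bush"]:
        for o in cut_out(q,p)[:2]:
            W,_,_=world(p,o["mask"])
            if len(W): print(q,round(o["confidence"],2),o["point"],np.median(W,0),np.percentile(W,2,axis=0),np.percentile(W,98,axis=0))
E
```

```text
{'clock': 0.0, 'joints': array([-1.421,  0.435,  0.025,  1.574, -0.012,  1.134, -0.075]), 'dq': array([-0.001,  0.002,  0.001,  0.   , -0.001,  0.   ,  0.001]), 'joint_efforts': array([  0.001, -66.786,   0.985, -31.446,  -0.061,   0.043,   0.   ]), 'position': array([0.156, 0.605, 0.226]), 'ee_rot': array([-0.396, -3.117,  0.002]), 'force': array([-0.047, -0.248,  0.475]), 'ft_torque': array([ 0.002, -0.023, -0.023]), 'gripper_force': 0.0, 'width': 0.999460047238912} 0.0188
side [[445.03575518299283, 0.0, 316.7773656441771], [0.0, 445.03575518299283, 241.09563918522613], [0.0, 0.0, 1.0]] [[-0.965  0.17  -0.202  0.429]
 [-0.264 -0.621  0.738  0.629]
 [-0.001  0.765  0.644  0.674]
 [ 0.     0.     0.     1.   ]] ['frame', 'z_map', 'mtx', 'cam_to_world', 'shot']
lifter 0.84 [293.5, 396.8] [0.435 0.078 0.101] [0.411 0.035 0.005] [0.459 0.113 0.16 ]
lifter 0.79 [358.0, 384.1] [0.433 0.197 0.089] [0.4   0.166 0.007] [0.464 0.228 0.161]
lifter_grip 0.96 [440.8, 383.0] [0.417 0.334 0.095] [0.389 0.302 0.015] [0.451 0.367 0.161]
lifter_grip 0.78 [323.6, 318.9] [0.547 0.19  0.116] [0.519 0.17
[... 1603 characters left out ...]
9] [0.552 0.286 0.015] [0.504 0.155 0.005] [0.618 0.372 0.133]
tray 0.96 [291.5, 476.8] [ 0.568 -0.303  0.006] [ 0.492 -0.361  0.001] [ 0.639 -0.233  0.042]
stock 0.78 [285.6, 381.7] [ 0.562 -0.104  0.029] [ 0.488 -0.167  0.015] [ 0.635 -0.039  0.047]
carton 0.72 [181.1, 339.6] [0.768 0.026 0.059] [ 0.738 -0.018  0.01 ] [0.81  0.07  0.064]
carton 0.48 [259.3, 208.3] [0.552 0.288 0.015] [0.506 0.155 0.008] [0.618 0.37  0.133]
can 0.85 [215.2, 432.0] [ 0.71  -0.175  0.108] [ 0.694 -0.201  0.014] [ 0.743 -0.153  0.114]
bush 0.53 [189.3, 292.4] [0.734 0.135 0.023] [0.712 0.112 0.004] [0.758 0.157 0.028]
bush 0.24 [294.0, 473.9] [ 0.567 -0.304  0.006] [ 0.493 -0.362  0.001] [ 0.639 -0.233  0.042]
```

View pics/side0.png

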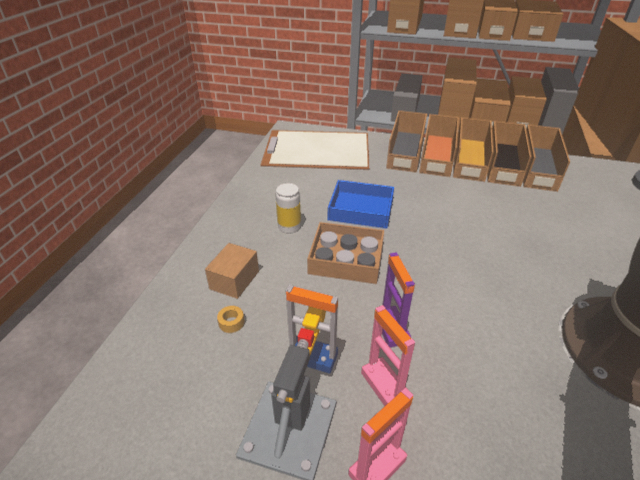

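View pics/top0.png

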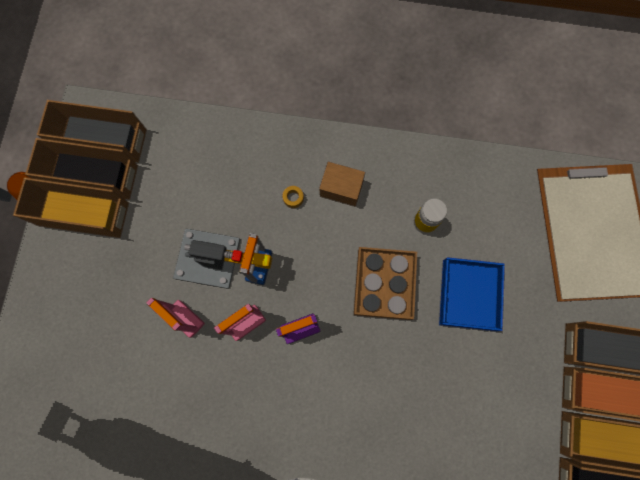

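The real lifter (grip at about row 300, column 312 in the side view, row 253, column 249 in the top view) hangs in the yellow hook. The column lies toward world +y and the tray is empty at the right (row 294, column 473 in the top view). The pink and purple look-alikes stand beside it. Next I measure the axes.

```bash
python3 - <<'E'
from h import *
np.set_printoptions(precision=4,suppress=True)
for n in ["side","top"]:
    p=vision.get_image(n); W,r,c=world(p); f=p["frame"][r,c].astype(int); hsv=cv2.cvtColor(p["frame"],cv2.COLOR_RGB2HSV)[r,c].astype(int)
    def rect(m,name):
        if m.sum()<15: print(n,name,m.sum()); return
        R=cv2.minAreaRect(W[m][:,:2].astype(np.float32)); print(n,name,m.sum(),"c",np.array(R[0]),"sz",np.array(R[1]),"ang",R[2],"med",np.median(W[m],0),"z",np.percentile(W[m][:,2],[2,98]))
    near=(abs(W[:,0]-.55)<.09)
    org=(hsv[:,1]>150)&(hsv[:,0]>4)&(hsv[:,0]<16)
    g=near&org&(abs(W[:,1]-.185)<.05)
    rect(g&(W[:,2]>.155),"grip"); rect(g&(W[:,2]>.172),"griptop")
    m=near&(W[:,2]>.003)&(W[:,2]<.022)&(W[:,1]>.235)&(W[:,1]<.42)&(hsv[:,1]<70)
    rect(m,"base")
    col=near&(W[:,2]>.1)&(W[:,1]>.21)&(W[:,1]<.36)&(hsv[:,1]<80); rect(col,"column")
    yel=near&(hsv[:,0]>20)&(hsv[:,0]<32)&(hsv[:,1]>150)&(W[:,2]>.08)&(W[:,1]>.1)&(W[:,1]<.3); rect(yel,"yellow")
    red=near&((hsv[:,0]<4)|(hsv[:,0]>175))&(hsv[:,1]>150)&(W[:,2]>.08)&(W[:,1]>.15)&(W[:,1]<.3); rect(red,"red")
    t=(abs(W[:,0]-.566)<.12)&(abs(W[:,1]+.3)<.1)&(hsv[:,0]>105)&(hsv[:,0]<125)&(hsv[:,1]>140)
    rect(t&(W[:,2]>.034),"tray rim"); rect(t&(W[:,2]<.012),"tray floor")
from scipy.spatial.transform import Rotation as R
s=arm.observe(); print(R.from_rotvec(s["ee_rot"]).as_matrix(), s["position"])
E
```

```text
side grip 687 c [0.529 0.186] sz [0.138  0.0221] ang 1.1321958303451538 med [0.5572 0.1909 0.1769] z [0.1616 0.1801]
side griptop 453 c [0.5585 0.1855] sz [0.018  0.0781] ang 85.40117645263672 med [0.558  0.189  0.1782] z [0.1725 0.1801]
side base 4938 c [0.5628 0.3134] sz [0.1373 0.1205] ang 88.27692413330078 med [0.5497 0.3322 0.011 ] z [0.0068 0.0181]
side column 1366 c [0.5615 0.278 ] sz [0.1044 0.0323] ang 88.22416687011719 med [0.5598 0.2883 0.1282] z [0.1104 0.1307]
side yellow 157 c [0.5589 0.2041] sz [0.0481 0.0208] ang 88.46959686279297 med [0.5582 0.1946 0.1297] z [0.1044 0.1314]
side red 158 c [0.559  0.2184] sz [0.0195 0.0209] ang 89.0921859741211 med [0.5578 0.2214 0.1263] z [0.1138 0.1285]
side tray rim 302 c [ 0.5649 -0.2952] sz [0.1477 0.1347] ang 2.0097079277038574 med [ 0.5507 -0.2576  0.0373] z [0.0341 0.0401]
side tray floor 1175 c [ 0.5652 -0.2955] sz [0.1445 0.134 ] ang 1.7849539518356323 med [ 0.5657 -0.3179  0.0033] z [0.0003 0.0112]
top grip 276 c [0.5572 0.1839] sz [0.0167 0.0743] ang 85.91268920898438 med [0.5601 0.1825 0.1798] z [0.1743 0.1834]
top gripto
[... 243 characters left out ...]
 c [0.5614 0.278 ] sz [0.0991 0.0324] ang 88.3504409790039 med [0.5605 0.2773 0.1297] z [0.1131 0.1337]
top yellow 194 c [0.5552 0.1959] sz [0.0228 0.0987] ang 3.5441155433654785 med [0.5559 0.1647 0.1305] z [0.1036 0.1348]
top red 90 c [0.5598 0.2164] sz [0.021  0.0212] ang 73.15863037109375 med [0.5595 0.2167 0.128 ] z [0.1232 0.131 ]
top tray rim 591 c [ 0.5667 -0.2979] sz [0.1507 0.1298] ang 2.2021102905273438 med [ 0.5602 -0.2915  0.0397] z [0.0345 0.044 ]
top tray floor 3101 c [ 0.5672 -0.2969] sz [0.1431 0.1273] ang 2.1464662551879883 med [ 0.5679 -0.303   0.0052] z [0.0008 0.01  ]
[[-0.9682  0.2502  0.    ]
 [ 0.2502  0.9682  0.0001]
 [-0.      0.0001 -1.    ]] [0.1564 0.6052 0.2268]
```

Emit:
play_rows(increments="0 0 0 -5 1; 0 0 0 -5 1; -2.9 -2.6 0 0 1; -2.9 -2.6 0 0 1; -2.9 -2.6 0 0 1")

```text
clock: 1.52
position: [0.2374, 0.5197, 0.2266]
ee_rot: [0.12, 3.139, 0.0]
force: [2.0, 0.7, 0.4]
width: 0.997
gripper_force: 0.0
```

Emit:
play_rows(increments="-2.9 -2.6 0 0 1; -2.9 -2.6 0 0 1; -2.9 -2.6 0 0 1; -2.9 -2.6 0 0 1; -2.9 -2.6 0 0 1")

```text
clock: 1.93
position: [0.3724, 0.3781, 0.227]
ee_rot: [0.123, 3.139, 0.001]
force: [0.8, 0.1, -0.7]
width: 1.004
gripper_force: 0.0
```

Emit:
play_rows(increments="-2.9 -2.6 0 0 1; -2.9 -2.6 0 0 1; -2.9 -2.6 0 0 1; -2.9 -2.6 0 0 1; 0 0 0 0 1")

```text
clock: 2.35
position: [0.4846, 0.259, 0.2271]
ee_rot: [0.139, 3.135, -0.005]
force: [0.6, 0.0, 0.3]
width: 1.003
gripper_force: 0.0
```

Emit:
play_rows(increments="-2.0 -1.7 0 0 1; -2.0 -1.7 0 0 1; -2.0 -1.7 0 0 1; -2.0 -1.6 0 0 1; 0 0 0 0 1")

```text
clock: 2.77
position: [0.5569, 0.1887, 0.2269]
ee_rot: [0.133, 3.136, -0.004]
force: [-0.0, -0.2, 0.7]
width: 1.0
gripper_force: 0.0
```

```bash
python3 - <<'E'
from h import *
np.set_printoptions(precision=4,suppress=True)
from scipy.spatial.transform import Rotation as R
for n in ["side","top"]:
    p=vision.get_image(n); save(p,n+"1"); W,r,c=world(p); hsv=cv2.cvtColor(p["frame"],cv2.COLOR_RGB2HSV)[r,c].astype(int)
    m=(abs(W[:,0]-.555)<.06)&(abs(W[:,1]-.185)<.04)&(hsv[:,1]>150)&(hsv[:,0]>4)&(hsv[:,0]<16)&(W[:,2]>.165)&(W[:,2]<.19)
    print(n,m.sum(), m.sum()>10 and (cv2.minAreaRect(W[m][:,:2].astype(np.float32)),np.percentile(W[m],[3,50,97],axis=0)))
s=arm.observe(); print(R.from_rotvec(s["ee_rot"]).as_matrix(), s["position"],s["force"])
a=cv2.imread("pics/side1.png")[200:480,200:440]; cv2.imwrite("pics/c1.png",cv2.resize(a,None,fx=2,fy=2))
E
```

```text
side 395 (((0.5576615929603577, 0.18597951531410217), (0.018257878720760345, 0.077121302485466), 85.87052917480469), array([[0.5211, 0.1788, 0.1656],
       [0.5453, 0.192 , 0.1771],
       [0.5791, 0.1956, 0.1801]]))
top 66 (((0.5304932594299316, 0.18583330512046814), (0.01596212573349476, 0.020585836842656136), 86.67155456542969), array([[0.5223, 0.1779, 0.1723],
       [0.5333, 0.1842, 0.1796],
       [0.5401, 0.1928, 0.1829]]))
[[-0.9968  0.0805 -0.0001]
 [ 0.0805  0.9968 -0.0002]
 [ 0.0001 -0.0002 -1.    ]] [0.5538 0.1931 0.2266] [-0.6986 -0.3881 -0.19  ]
```

View pics/c1.png

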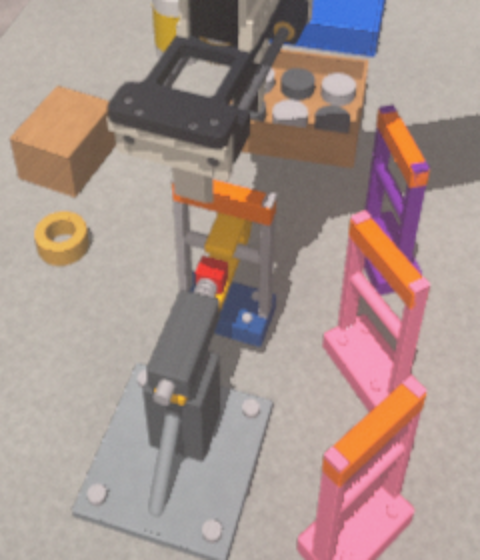

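The gripper is over the orange grip, with the near finger at (row 180, column 190) of the crop. I centre it and descend.

Emit:
play_rows(increments="-0.45 -0.7 1 0 1; 0 0 2 0 1; 0 0 2 0 1; 0 0 1.5 0 1; 0 0 0 0 1")

```text
clock: 3.28
position: [0.5545, 0.1866, 0.1581]
ee_rot: [-0.12, -3.134, 0.003]
force: [-0.5, -0.0, -1.2]
width: 1.002
gripper_force: 0.0
```

Emit:
play_rows(increments="0 0 0.5 0 1; 0 0 0.3 0 1; 0 0 0 0 1; 0 0 0 0 1")

```text
clock: 3.62
position: [0.5576, 0.1868, 0.1544]
ee_rot: [0.123, 3.138, 0.001]
force: [-0.5, -1.2, -0.0]
width: 1.0
gripper_force: 0.0
```

Emit:
play_rows(increments="0 0 0.2 0 0.2; 0 0 0 0 -0.3; 0 0 0 0 -0.7; 0 0 0 0 -1; 0 0 0 0 -1", grip_force=15)

```text
clock: 4.03
position: [0.5574, 0.1865, 0.1519]
ee_rot: [0.123, 3.139, 0.0]
force: [0.7, 0.5, 0.2]
width: 0.685
gripper_force: 0.0
```

Emit:
play_rows(increments="0 0 0 0 -1; 0 0 0 0 -1; 0 0 0 0 -1; 0 0 0 0 -1; 0 0 0 0 -1")

```text
clock: 4.45
position: [0.5573, 0.1865, 0.1517]
ee_rot: [-0.123, -3.139, -0.0]
force: [0.4, 0.3, -0.1]
width: 0.324
gripper_force: 0.0
```

Emit:
play_rows(increments="0 0 0 0 -1; 0 0 0 0 -1; 0 0 0 0 -1; 0 0 0 0 -1; 0 0 0 0 -1")

```text
clock: 4.87
position: [0.5573, 0.1858, 0.1517]
ee_rot: [-0.124, -3.139, 0.001]
force: [-0.8, -3.3, 1.4]
width: 0.175
gripper_force: 15.0
```

Emit:
play_rows(increments="0 0 0 0 -1; 0 0 0 0 -1; 0 0 0 0 -1; 0 0 0 0 -1; 0 0 0 0 -1", grip_force=60)

```text
clock: 5.28
position: [0.5573, 0.186, 0.1517]
ee_rot: [-0.124, -3.139, 0.001]
force: [-1.2, -4.9, 3.0]
width: 0.171
gripper_force: 60.0
```

Emit:
play_rows(increments="0 0 -0.1 -1 -1; 0 0 0 -1.5 -1; 0 0 0 0 -1; 0 0 0 0 -1; 0 0 0 0 -1")

```text
clock: 5.7
position: [0.557, 0.1869, 0.1524]
ee_rot: [-0.054, -3.141, -0.0]
force: [-0.3, 0.3, -6.1]
width: 0.172
gripper_force: 60.0
```

Emit:
play_rows(increments="0 0.15 0 0 -1; 0 0.15 0 0 -1; 0 0.15 0 0 -1; 0 0.15 0 0 -1; 0 0 0 0 -1")

```text
clock: 6.12
position: [0.5575, 0.1931, 0.1527]
ee_rot: [0.054, 3.141, 0.001]
force: [0.2, 0.3, -5.5]
width: 0.169
gripper_force: 60.0
```

Emit:
play_rows(increments="0 0.1 0 0 -1; 0 0.1 0 0 -1; 0 0.1 0 0 -1; 0 0 0 0 -1; 0 0 0 0 -1")

```text
clock: 6.53
position: [0.5576, 0.1955, 0.1527]
ee_rot: [0.054, 3.141, 0.0]
force: [-0.7, -0.3, -5.1]
width: 0.171
gripper_force: 60.0
```

Emit:
play_rows(increments="0 0.1 0 0 -1; 0 0.1 0 0 -1; 0 0.1 0 0 -1; 0 0 0 0 -1; 0 0 0 0 -1")

```text
clock: 6.95
position: [0.5577, 0.1986, 0.1527]
ee_rot: [0.054, 3.141, 0.0]
force: [0.1, -0.7, -4.9]
width: 0.17
gripper_force: 60.0
```

Emit:
play_rows(increments="0 0.1 0 0 -1; 0 0.1 0 0 -1; 0 0.1 0 0 -1; 0 0 0 0 -1; 0 0 0 0 -1")

```text
clock: 7.37
position: [0.5578, 0.2016, 0.1527]
ee_rot: [-0.054, -3.141, -0.0]
force: [-0.5, 0.6, -5.8]
width: 0.17
gripper_force: 60.0
```

Emit:
play_rows(increments="0 0.1 0 0 -1; 0 0.1 0 0 -1; 0 0 0 0 -1; 0 0 0 0 -1")

```text
clock: 7.7
position: [0.5579, 0.2031, 0.1527]
ee_rot: [-0.055, -3.141, 0.001]
force: [-0.5, -1.0, -3.7]
width: 0.173
gripper_force: 60.0
```

Emit:
play_rows(increments="0 0.1 0 0 -1; 0 0.1 0 0 -1; 0 0 0 0 -1; 0 0 0 0 -1")

```text
clock: 8.03
position: [0.558, 0.205, 0.1527]
ee_rot: [-0.055, -3.141, 0.001]
force: [-0.6, -3.6, -4.5]
width: 0.17
gripper_force: 60.0
```

Emit:
play_rows(increments="0 0.1 0 0 -1; 0 0.1 0 0 -1; 0 0.1 0 0 -1; 0 0 0 0 -1; 0 0 0 0 -1")

```text
clock: 8.45
position: [0.5581, 0.2082, 0.1527]
ee_rot: [-0.055, -3.141, 0.001]
force: [-0.0, -5.8, -3.0]
width: 0.171
gripper_force: 60.0
```

Emit:
play_rows(increments="0 0.1 0 0 -1; 0 0.1 0 0 -1; 0 0.1 0 0 -1; 0 0 0 0 -1; 0 0 0 0 -1")

```text
clock: 8.87
position: [0.5582, 0.2107, 0.1527]
ee_rot: [-0.055, -3.141, 0.002]
force: [-0.4, -6.8, -3.4]
width: 0.169
gripper_force: 60.0
```

Emit:
play_rows(increments="0 0.1 0 0 -1; 0 0.05 0 0 -1; 0 0 0 0 -1; 0 0 0 0 -1")

```text
clock: 9.2
position: [0.5582, 0.2119, 0.1527]
ee_rot: [-0.055, -3.141, 0.002]
force: [-0.5, -6.4, -3.1]
width: 0.171
gripper_force: 60.0
```

Emit:
play_rows(increments="0 0 -0.1 0 -1; 0 0 -0.1 0 -1; 0 0 0 0 -1; 0 0 0 0 -1")

```text
clock: 9.53
position: [0.5578, 0.2116, 0.154]
ee_rot: [-0.056, -3.14, 0.003]
force: [0.1, -7.2, -7.9]
width: 0.172
gripper_force: 60.0
```

Emit:
play_rows(increments="0 0 -0.1 0 -1; 0 0 -0.05 0 -1; 0 0 0 0 -1; 0 0 0 0 -1")

```text
clock: 9.87
position: [0.5577, 0.2116, 0.1553]
ee_rot: [-0.056, -3.139, 0.003]
force: [1.0, -7.3, -8.5]
width: 0.169
gripper_force: 60.0
```

Emit:
play_rows(increments="0 0.02 -0.1 0 -1; 0 0 0 0 -1; 0 0 0 0 -1; 0 0 0 0 -1")

```text
clock: 10.2
position: [0.5576, 0.2118, 0.1563]
ee_rot: [-0.056, -3.139, 0.003]
force: [-0.1, -6.4, -8.9]
width: 0.173
gripper_force: 60.0
```

Emit:
play_rows(increments="0 0 -0.1 0 -1; 0 0 0 0 -1; 0 0 0 0 -1; 0 0 0 0 -1")

```text
clock: 10.53
position: [0.5576, 0.2117, 0.1572]
ee_rot: [-0.056, -3.139, 0.004]
force: [-1.1, -6.6, -8.6]
width: 0.172
gripper_force: 60.0
```

Emit:
play_rows(increments="0 0 -0.1 0 -1; 0 0 -0.1 0 -1; 0 0 -0.1 0 -1; 0 0 0 0 -1; 0 0 0 0 -1")

```text
clock: 10.95
position: [0.5575, 0.2118, 0.1603]
ee_rot: [-0.056, -3.139, 0.003]
force: [-0.1, -7.4, -8.3]
width: 0.175
gripper_force: 60.0
```

Emit:
play_rows(increments="0 0 -0.1 0 -1; 0 0 -0.1 0 -1; 0 0 -0.1 0 -1; 0 0 0 0 -1; 0 0 0 0 -1")

```text
clock: 11.37
position: [0.5574, 0.2117, 0.1632]
ee_rot: [-0.056, -3.139, 0.004]
force: [-0.4, -5.7, -7.8]
width: 0.173
gripper_force: 60.0
```

Emit:
play_rows(increments="0 0 -0.15 0 -1; 0 0 -0.15 0 -1; 0 0 -0.15 0 -1; 0 0 -0.15 0 -1; 0 0 0 0 -1")

```text
clock: 11.78
position: [0.5576, 0.2119, 0.1696]
ee_rot: [-0.056, -3.139, 0.003]
force: [-1.0, -6.9, -5.9]
width: 0.168
gripper_force: 60.0
```

Emit:
play_rows(increments="0 0 -0.2 0 -1; 0 0 -0.2 0 -1; 0 0 -0.2 0 -1; 0 0 0 0 -1; 0 0 0 0 -1")

```text
clock: 12.2
position: [0.5582, 0.2145, 0.1764]
ee_rot: [0.053, 3.141, 0.002]
force: [0.4, -0.4, -6.3]
width: 0.171
gripper_force: 60.0
```

Emit:
play_rows(increments="0 0 -0.3 0 -1; 0 0 -0.4 0 -1; 0 0 -0.4 0 -1; 0 0 -0.2 0 -1; 0 0 0 0 -1")

```text
clock: 12.62
position: [0.5586, 0.2134, 0.1901]
ee_rot: [0.054, 3.14, 0.001]
force: [-0.9, -0.5, -5.4]
width: 0.171
gripper_force: 60.0
```

Emit:
play_rows(increments="0 -0.5 0 0 -1; 0 -1 0 0 -1; 0 -1.2 0 0 -1; 0 -1.2 0 0 -1; 0 -1.2 0 0 -1")

```text
clock: 13.03
position: [0.5564, 0.1599, 0.1891]
ee_rot: [-0.056, -3.141, 0.001]
force: [0.0, 0.3, -5.5]
width: 0.17
gripper_force: 60.0
```

Emit:
play_rows(increments="0 -1.2 0 0 -1; 0 -1.2 0 0 -1; 0 -1.2 0 0 -1; 0 -1.2 0 0 -1; 0 -1.2 0 0 -1")

```text
clock: 13.45
position: [0.5543, 0.1009, 0.1893]
ee_rot: [0.055, 3.141, 0.0]
force: [-0.5, -0.6, -5.8]
width: 0.171
gripper_force: 60.0
```

Emit:
play_rows(increments="0 -1.2 0 0 -1; 0 -0.6 0 0 -1; 0 0 0 0 -1; 0 0 0 0 -1; 0 0 0 0 -1")

```text
clock: 13.87
position: [0.5538, 0.0852, 0.1892]
ee_rot: [0.053, 3.141, 0.001]
force: [0.3, 0.4, -5.4]
width: 0.168
gripper_force: 60.0
```

```bash
python3 - <<'E'
from h import *
np.set_printoptions(precision=4,suppress=True)
p=vision.get_image("side"); save(p,"side2"); W,r,c=world(p); hsv=cv2.cvtColor(p["frame"],cv2.COLOR_RGB2HSV)[r,c].astype(int)
s=arm.observe(); print(s["position"],s["force"],s["ft_torque"])
m=(abs(W[:,0]-.558)<.06)&(abs(W[:,1]-s["position"][1])<.05)&(hsv[:,0]>100)&(hsv[:,0]<125)&(hsv[:,1]>120)&(W[:,2]>.02)&(W[:,2]<.12)
print(m.sum(),np.percentile(W[m],[3,50,97],axis=0),cv2.minAreaRect(W[m][:,:2].astype(np.float32)))
E
```

```text
[0.5538 0.0853 0.1892] [-0.566   0.4723 -5.8207] [0.0762 0.0194 0.0292]
60 [[0.5386 0.0687 0.0755]
 [0.5642 0.0734 0.0778]
 [0.5927 0.1029 0.0799]] ((0.5704658627510071, 0.07859484106302261), (0.06400162726640701, 0.024751994758844376), 31.32830810546875)
```

View pics/side2.png

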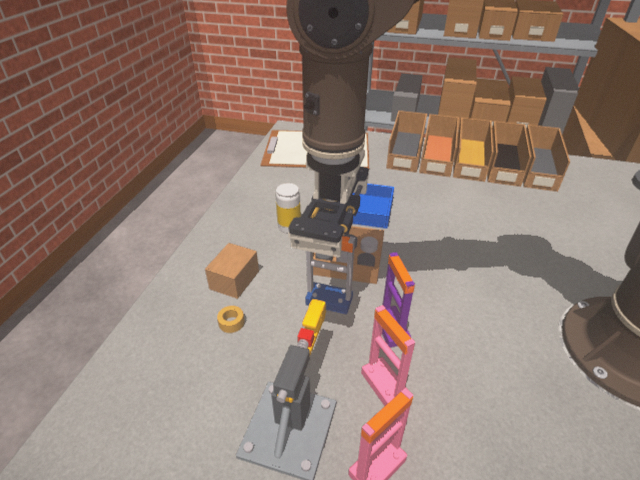

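The lifter is free of the hook and hangs upright, its foot at about (row 299, column 330). The stand and bystanders have not moved. I raise it and carry it to the tray.

Emit:
play_rows(increments="0 0 -1 0 -1; 0 -0.5 -1.5 0 -1; -0.2 -1 -1.5 0 -1; -0.2 -1.5 -1 0 -1; -0.2 -2 0 0 -1")

```text
clock: 14.33
position: [0.5596, 0.036, 0.2424]
ee_rot: [0.049, 3.137, 0.003]
force: [1.3, -1.2, -5.3]
width: 0.168
gripper_force: 60.0
```

Emit:
play_rows(increments="-0.2 -2.5 0 0 -1; -0.2 -2.5 0 0 -1; -0.2 -2.5 0 0 -1; -0.2 -2.5 0 0 -1; -0.2 -2.5 0 0 -1")

```text
clock: 14.75
position: [0.5639, -0.0917, 0.2401]
ee_rot: [0.053, 3.14, 0.0]
force: [0.3, -0.0, -5.5]
width: 0.172
gripper_force: 60.0
```

Emit:
play_rows(increments="-0.2 -2.5 0 0 -1; -0.2 -2.5 0 0 -1; -0.2 -2.5 0 0 -1; -0.2 -2.5 0 0 -1; -0.2 -2.5 0 0 -1")

```text
clock: 15.17
position: [0.5697, -0.217, 0.24]
ee_rot: [0.053, 3.141, 0.0]
force: [0.8, 0.7, -5.3]
width: 0.167
gripper_force: 60.0
```

Emit:
play_rows(increments="0 -2 0 0 -1; 0 -1 0 0 -1; 0 -0.5 0 0 -1; 0 0 0 0 -1; 0 0 0 0 -1")

```text
clock: 15.58
position: [0.5685, -0.2498, 0.2393]
ee_rot: [0.052, 3.141, 0.002]
force: [0.0, 0.7, -4.8]
width: 0.17
gripper_force: 60.0
```

Emit:
play_rows(increments="0.2 -1.5 0 0 -1; 0.2 -1.5 0 0 -1; 0 -1.2 0 0 -1; 0 -0.5 1 0 -1; 0 0 1.5 0 -1")

```text
clock: 16.0
position: [0.5633, -0.2996, 0.215]
ee_rot: [0.056, 3.138, -0.003]
force: [1.2, 1.6, -6.3]
width: 0.167
gripper_force: 60.0
```

Emit:
play_rows(increments="0 0 1.5 0 -1; 0 0 1.5 0 -1; 0 0 1.0 0 -1; 0 0 0 0 -1; 0 0 0 0 -1")

```text
clock: 16.42
position: [0.5625, -0.2974, 0.1736]
ee_rot: [-0.053, -3.14, -0.001]
force: [0.2, 0.6, -4.0]
width: 0.171
gripper_force: 60.0
```

```bash
python3 - <<'E'
from h import *
np.set_printoptions(precision=4,suppress=True)
p=vision.get_image("side"); q=vision.get_image("top"); save(p,"side3"); save(q,"top3")
s=arm.observe(); print(s["position"],s["force"])
a=cv2.resize(p["frame"][130:280,260:460],None,fx=2,fy=2); b=cv2.resize(q["frame"][200:350,400:600],None,fx=2,fy=2)
cv2.imwrite("pics/c3.png",np.hstack([a,b])[:,:,::-1])
E
```

```text
[ 0.5632 -0.2983  0.175 ] [ 0.2914 -0.3383 -5.2408]
```

View pics/c3.png

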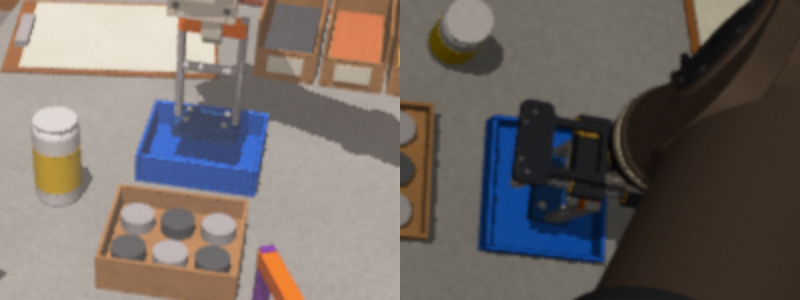

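The lifter is over the tray, well inside its walls (foot at about row 125, column 208 of the left crop). I lower it until it touches.

Emit:
play_rows(increments="0 0 1 0 -1; 0 0 1.2 0 -1; 0 0 0.8 0 -1; 0 0 0 0 -1; 0 0 0 0 -1")

```text
clock: 16.93
position: [0.5619, -0.298, 0.1432]
ee_rot: [-0.055, -3.139, -0.001]
force: [-0.1, -0.7, -6.2]
width: 0.171
gripper_force: 60.0
```

Emit:
play_rows(increments="0 0 0.2 0 -1; 0 0 0.1 0 -1; 0 0 0 0 -1; 0 0 0 0 -1; 0 0 0 0 -1")

```text
clock: 17.35
position: [0.5626, -0.2984, 0.1414]
ee_rot: [0.055, 3.141, -0.0]
force: [-0.5, -0.8, -4.9]
width: 0.171
gripper_force: 60.0
```

Emit:
play_rows(increments="0 0 0.2 0 -1; 0 0 0.1 0 -1; 0 0 0 0 -1; 0 0 0 0 -1; 0 0 0 0 -1")

```text
clock: 17.77
position: [0.5625, -0.2983, 0.1382]
ee_rot: [-0.055, -3.141, -0.0]
force: [-0.7, -0.3, -4.8]
width: 0.174
gripper_force: 60.0
```

Emit:
play_rows(increments="0 0 0.1 0 -1; 0 0 0 0 -1; 0 0 0 0 -1; 0 0 0 0 -1")

```text
clock: 18.1
position: [0.5627, -0.2984, 0.1374]
ee_rot: [0.055, 3.141, -0.0]
force: [0.3, -0.4, -2.7]
width: 0.167
gripper_force: 60.0
```

Emit:
play_rows(increments="0 0 0.1 0 -1; 0 0 0 0 -1; 0 0 0 0 -1; 0 0 0 0 -1")

```text
clock: 18.43
position: [0.5628, -0.2988, 0.1373]
ee_rot: [0.055, 3.14, -0.001]
force: [-2.2, -0.5, 5.3]
width: 0.166
gripper_force: 60.0
```

Emit:
play_rows(increments="0 0 0.05 0 -1; 0 0 0 0 -1; 0 0 0 0 -1; 0 0 0 0 -1")

```text
clock: 18.77
position: [0.5629, -0.299, 0.1373]
ee_rot: [0.055, 3.139, -0.001]
force: [-3.5, 0.2, 8.9]
width: 0.172
gripper_force: 60.0
```

Emit:
play_rows(increments="0 0 0 0 -1; 0 0 0 0 -1; 0 0 0 0 -1; 0 0 -0.05 0 -0.6; 0 0 0 0 -0.5", grip_force=10)

```text
clock: 19.18
position: [0.5629, -0.2987, 0.1368]
ee_rot: [0.055, 3.14, -0.001]
force: [-0.4, -0.4, -0.1]
width: 0.229
gripper_force: 0.0
```

Emit:
play_rows(increments="0 0 0 0 0; 0 0 0 0 0; 0 0 0 0 0; 0 0 0 0 0; 0 0 0 0 0")

```text
clock: 19.6
position: [0.5625, -0.2982, 0.1361]
ee_rot: [-0.054, -3.141, -0.0]
force: [-0.7, 0.8, 0.1]
width: 0.495
gripper_force: 0.0
```

Emit:
play_rows(increments="0 0 0 0 0.5; 0 0 0 0 0.5; 0 0 0 0 0.5; 0 0 0 0 0.5; 0 0 0 0 0.5")

```text
clock: 20.02
position: [0.5625, -0.2983, 0.1362]
ee_rot: [0.055, 3.141, 0.0]
force: [-0.8, -0.6, -0.3]
width: 0.741
gripper_force: 0.0
```

Released cleanly. I retract straight up and check.

Emit:
play_rows(increments="0 0 -1 0 0.5; 0 0 -2 0 0.5; 0 0 -2.5 0 0.5; 0 0 -2.5 0 0.5; 0 0 -2.5 0 0.5")

```text
clock: 20.43
position: [0.5623, -0.2984, 0.2432]
ee_rot: [0.055, 3.141, -0.0]
force: [0.4, -0.2, 0.3]
width: 0.754
gripper_force: 0.0
```

Emit:
play_rows(increments="0 0 -1.5 0 0.5; 0 0 0 0 0.5; 0 0 0 0 0.5; 0 0 0 0 0.5; 0 0 0 0 0.5")

```text
clock: 20.85
position: [0.562, -0.2979, 0.2552]
ee_rot: [-0.054, -3.139, -0.001]
force: [0.1, 0.5, 0.3]
width: 0.751
gripper_force: 0.0
```

```bash
python3 - <<'E'
from h import *
np.set_printoptions(precision=4,suppress=True)
p=vision.get_image("side"); save(p,"side4"); W,r,c=world(p); hsv=cv2.cvtColor(p["frame"],cv2.COLOR_RGB2HSV)[r,c].astype(int)
m=(abs(W[:,0]-.563)<.06)&(abs(W[:,1]+.298)<.04)&(hsv[:,1]>150)&(hsv[:,0]>4)&(hsv[:,0]<16)&(W[:,2]>.13)&(W[:,2]<.18)
print(m.sum(),np.percentile(W[m],[3,50,97],axis=0),arm.observe()["position"])
cv2.imwrite("pics/c4.png",cv2.resize(p["frame"][120:300,220:460],None,fx=2.5,fy=2.5)[:,:,::-1])
E
```

```text
275 [[ 0.5276 -0.3022  0.1472]
 [ 0.5627 -0.2917  0.158 ]
 [ 0.5994 -0.2876  0.1639]] [ 0.562  -0.2979  0.2552]
```

View pics/c4.png

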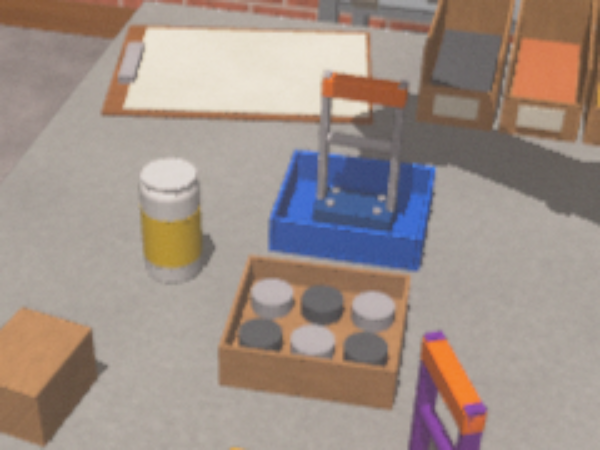

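The lifter stands upright in the tray (foot at about row 205, column 355 of the crop), released, and the gripper is clear. I hand it in.

```bash
python3 -c "
from cell import job
print(job.sign_off())"
```

```text
the job is handed in; nothing more can be done
None
```

The lifter is off the hook and stands upright and released in the blue tray, the bystanders look unmoved, and the job is handed in at about 21 s; the sign-off gave no verdict.

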